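Lean the protocol tablet against the blue box

TASK

Take the tablet in the orange case out of its charging dock and prop it up in front of the blue box for reading: foot on the worktop, screen facing out towards the robot's side, leaning back against the middle of the box's long near side at a comfortable slant, square to the box. Let go of it there; leave the grey tablet in its dock and the box where it is.

Things in the scene. Friction and masses are not known exactly. Their poses are not given: they have to be found in the camera images.
- tablet_orange_center (a point): Tablet computer in an orange case, 180 mm tall, 120 mm wide, 10 mm thick, about 0.3 kg, starting upright (portrait) in the slot of a charging dock, top edge at height 192 mm. Point: its centre. Axes: x out of the back (the screen looks along -x), y along the width, z up to the top edge.
- tablet_grey_center (a point): Bystander: the same tablet in a grey case, in a dock of its own: 180 mm tall, 120 mm wide, 10 mm thick, about 0.3 kg, starting upright (portrait) in the slot of a charging dock, top edge at height 192 mm. Point: its centre. Axes: x out of the back (the screen looks along -x), y along the width, z up to the top edge.
- dock_orange: White charging dock, fixed, that holds the orange tablet (the grey one's is the same; either may be left or right of the box). 152 mm wide (y), 84 mm deep (x), 42 mm high; slot along y, 12 mm wide, 30 mm deep, its floor 12 mm above the worktop. Origin: centre of the underside; -x is its front.
- blue_box: Closed blue plastic box, loose, 1.5 kg, 85 mm high. Its lid rim, the widest part, is 128 mm along x by 228 mm along y, at heights 76 to 85 mm; the sides below stand 4 mm further in. Origin: centre of the underside; x points away from the robot's side, y along the length, z up; the near long rim is at x = -64 mm.

How it is judged (in metres and radians):
At the end, for the whole second after the job is handed in: The orange tablet rests on the worktop against the box's near long side, screen out, leaning back 7 to 40 degrees, within 15 degrees of parallel and 60 mm of the box's middle; box and grey tablet within 30 mm of their starts (angle between tablet_orange_center's own z axis and vertical between 0.12 and 0.7 rad and angle between tablet_orange_center's own x axis and vertical above 1.67 rad and angle between the y axis of tablet_orange_center and the y axis of blue_box, either way round below 0.26 rad and y of tablet_orange_center in the frame of blue_box between -0.06 and 0.06 m and x of tablet_orange_center in the frame of blue_box below -0.03 m and height (world z) of tablet_orange_center below 0.1 m and contact force between tablet_orange and blue_box above 0.05 N and linear speed of tablet_orange below 0.02 m/s and angular speed of tablet_orange below 0.1 rad/s and distance of each of blue_box, tablet_grey_center from where it was at the start of the episode below 0.03 m); the robot touches nothing.
It fails at once if the grey tablet is shifted by more than 40 mm (distance of tablet_grey_center from where it was at the start of the episode above 0.04 m).
It fails at once if the blue box is shifted by more than 40 mm (distance of blue_box from where it was at the start of the episode above 0.04 m).
It also fails if it takes over 35 s, if anything falls off the work surface, if the arm or the gripper's body presses on something with over 40 N, if the wrist force passes 120 N, or if a joint passes its speed limit or range.

ROBOT

A 6-joint arm with a two-finger parallel gripper is mounted at the origin on a cart in front of the work surface, level with it; the furniture and walls round the work are solid. World frame = base frame: x ahead of the robot, y to its left, z up, the work surface at z = 0. Lengths are in m, angles in degrees, forces in N, time in s.
With the tool pointing down it reaches from about 0.4 to 0.825 m from the base axis. Payload 7 kg.
Tool frame: the origin (TCP) lies midway between the tips of the shut fingers; the grasp point (between the pads) lies r.grip_depth behind it (r.grip_depth is the distance from the TCP to the grasp point, in m); z points along the fingers, y is the direction in which the jaws open and shut (so a half turn about z gives the same grasp; the last joint's range is limited). The gripper opens to 88 mm and grips with 3 to 60 N. Pads are 19 mm wide; open, the fingers measure 130 mm over their backs; the gripper's body (78 mm by 193 mm) begins 47 mm behind the grasp point.
Start: joints at [-55.342, 20.546, 0.682, 0, -70.136, -16.507], TCP at [0.21, -0.641, 0.227] pointing down, gripper open.
Joint ranges: [-176.03, 176.03], [-82.01, 121.73], [-58.28, 71.71], [-173.87, 95.51], [-174.79, -0.11], [-173.66, 173.66]. Speed limits (degrees/s): [136.94, 136.94, 172.46, 180, 180, 180].

INTERFACE

Orientations are given as [roll, pitch, yaw] about the fixed x, y, z axes, in that order (R = Rz(yaw) Ry(pitch) Rx(roll)).
In Python, from plant import r, imaging, close_job gives the robot as it stands.
- The arm moves only by the tool step_arm, never from a script. Its argument "commands" is a list of rows, each a list of 2 entries, a list of its own where there are three numbers: the shift along the tool's x, y, z in mm, then the turn about the tool's z in degrees. In form: [[[x, y, z], twist], ...]. A call has 1 to 20 rows; each row shifts and turns the commanded pose from where the row before left it, along the tool's axes as they then stand; what a row does not reach is not made up. A row lasts 1/8 s, in which the tool goes at most 62.5 mm and 10.7 degrees, less where a joint would pass 70% of its speed; a pose out of reach is approached as far as the arm can. A call with a gripper value outside its range is refused whole. "gripper" is the closure, from 0 (fully open) to 1 (shut), set as the call begins (left out, the last holds). The fingers move at their own pace and stop on an object; "grip_force" is the grip in N (left out, the last holds). Time passes only in rows, so rows that do not move let the fingers close. It gives the time, the measured TCP pose, the force and the opening at its end, in the units of the state.
- r.get_state(): the state, without advancing time (a new reading comes with each control period).
- imaging.capture(name): name is "scene" or "top" or "wrist"; returns a dict with "img" (420x560x3 uint8, red, green, blue), "z_map" (420x560 float32, m along the optical axis (not along the pixel's ray), 0 where there is no reading), "vfov" (degrees; the focal length in pixels is half the picture's height over the tangent of half this angle, whatever the lens; pixels are square), "cx", "cy" (the principal point, pixels), "D" ([k1, k2, p1, p2, k3] as OpenCV has them; the pictures are not rectified), "extrinsics" (4x4, takes a point from camera to world coordinates); the wrist camera has in their place "T_tool_cam" (4x4, takes a point from camera to tool coordinates, whose origin is the TCP and whose axes are the flange's). Camera axes: x right, y down, z forward; pixel columns grow to the right and rows downward; lengths in m; the calibration is good to about 2 mm. A picture is of the moment at which its call begins: read the wrist's pose just before it.
- close_job(): hands the job in, once; it reports no verdict.
The state is a dict: "time_s": time; "joints": joint angles; "qd": joint speeds; "joint_torque": joint torques, N m; "tcp_pos": TCP position; "eef_rot": TCP orientation; "contact_force": force on the tool from outside, world axes, zero at the start; "moment": the same for the moment, N m; "gripper_width": finger opening in m.
Only numpy, scipy, OpenCV 4.12 (cv2) and the standard library are available. Lean on these libraries where they do the work, as an engineer would, in place of code of your own. Each camera call takes 0.05 s, during which the arm holds its last target.

## Working session

There is one attempt and no reset: what is moved stays moved. The work goes in short steps, Python scripts to look and compute and a tool call to move; the robot and the scene stay as the last step left them, time stands still between calls to the robot, and variables do not carry over. Pictures are saved under pics/ and viewed, and the job is handed in when it is done.

Besides the shell and the picture viewer there is one more tool, called after "Request:" in YAML: its name, and indented under it one key for each argument. step_arm: Moves the arm, as the interface text tells. Its arguments: {"type":"object","properties":{"commands":{"type":"array","items":{"type":"array"}},"gripper":{"type":"number"},"grip_force":{"type":"number"}},"required":["commands"]}

```bash
mkdir -p pics; ls; python3 - <<'E'
from plant import r, imaging
import cv2,numpy as np,pickle
print(r.get_state(), r.grip_depth)
for n in ["scene","top"]:
    c=imaging.capture(n); cv2.imwrite(f"pics/{n}0.png",c["img"][:,:,::-1]); pickle.dump(c,open(f"{n}0.pkl","wb"))
    print(n,c["vfov"],c["cx"],c["cy"],c["D"],np.round(c["extrinsics"],3).tolist())
E
```

```text
pics
{'time_s': 0.0, 'joints': array([-5.53431294e+01,  2.05898170e+01,  6.30836247e-01, -2.02266822e-02,
       -7.01353175e+01, -1.65066962e+01]), 'qd': array([-0.05368658,  0.01688422,  0.02146943, -0.00047494, -0.05665241,
       -0.05554534]), 'joint_torque': array([ 2.50460238e-03, -5.82711482e+01,  2.93062466e+01,  6.99718729e+00,
        6.91790512e-03, -9.12208907e-05]), 'tcp_pos': array([ 0.21007381, -0.64093669,  0.2256183 ]), 'eef_rot': array([ 1.79904185e+02, -8.56477026e-03, -1.61856707e+02]), 'contact_force': array([ 0.58627021, -0.62931687, -0.74737523]), 'moment': array([ 0.03625029, -0.01790861,  0.03408185]), 'gripper_width': 0.08781760726582938} 0.0188
scene 42.06820732504394 275.1821781890815 205.322624308244 [-0.22527896  0.          0.          0.          0.        ] [[-0.849, -0.246, 0.468, -0.095], [-0.529, 0.391, -0.753, 0.991], [0.002, -0.887, -0.462, 0.717], [0.0, 0.0, 0.0, 1.0]]
top 46.592103283881755 279.2982931224623 215.4585073470602 [-0.02004127  0.          0.          0.          0.        ] [[-0.022, -0.986, 0.165, 0.345], [-1.0, 0.02, -0.014, 0.014], [0.011, -0.165, -0.986, 1.201], [0.0, 0.0, 0.0, 1.0]]
```

View pics/scene0.png

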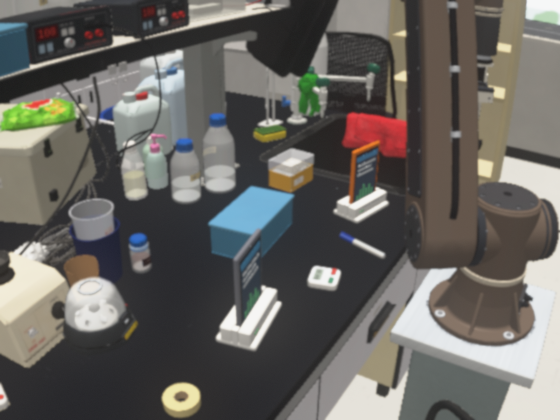

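View pics/top0.png

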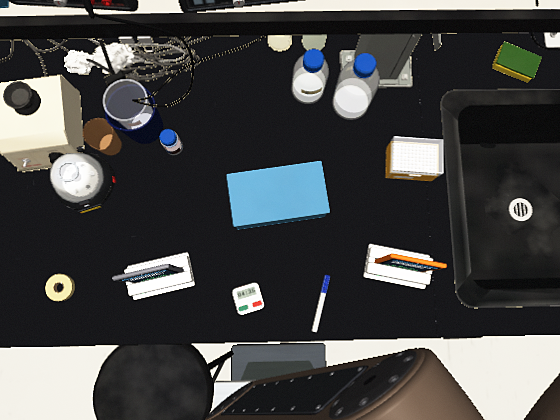

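The orange tablet is in the right dock (top view about 405,265), the grey one in the left dock (about 155,275), and the box is at about 278,193. A calculator-like gadget (248,298) and a pen (320,303) lie nearby.

```bash
cat > h.py <<'E'
import numpy as np,cv2
def K(c):
    h=c["img"].shape[0]; f=h/2/np.tan(np.radians(c["vfov"]/2))
    return np.array([[f,0,c["cx"]],[0,f,c["cy"]],[0,0,1.]])
def rays(c,px):
    u=cv2.undistortPoints(np.asarray(px,float).reshape(-1,1,2),K(c),np.array(c["D"]))[:,0]
    return np.c_[u,np.ones(len(u))]
def plane(c,px,z,T=None):
    T=c["extrinsics"] if T is None else T
    d=rays(c,px)@T[:3,:3].T; o=T[:3,3]
    return o+d*((z-o[2])/d[:,2])[:,None]
def depth(c,mask,T=None):
    T=c["extrinsics"] if T is None else T
    v,u=np.nonzero(mask&(c["z_map"]>0)); p=rays(c,np.c_[u,v])*c["z_map"][v,u][:,None]
    return p@T[:3,:3].T+T[:3,3]
def rect(p):
    (cx,cy),(w,h),a=cv2.minAreaRect(p[:,:2].astype(np.float32)*1000); return np.round([cx,cy,w,h,a],1)
E
python3 - <<'E'
import pickle,numpy as np,cv2
from h import *
c=pickle.load(open("top0.pkl","rb")); hsv=cv2.cvtColor(c["img"],cv2.COLOR_RGB2HSV)
H,S,V=[hsv[...,i].astype(int) for i in range(3)]
uu=np.arange(560)[None,:]+0*H; vv=np.arange(420)[:,None]+0*H
blue=(H>90)&(H<115)&(S>80)&(V>120)&(uu>210)&(uu<345)&(vv>145)&(vv<240)
P=depth(c,blue); top=P[P[:,2]>.07]; print("box z",np.percentile(P[:,2],[1,5,50,95,99]), rect(top))
# rays on lid plane: bright lid pixels
lid=blue&(V>180); v,u=np.nonzero(lid); print("lid rays",rect(plane(c,np.c_[u,v],.085)))
for nm,(a,b) in {"orange":(355,450),"grey":(105,200)}.items():
    win=(uu>a)&(uu<b)&(vv>235)&(vv<310)
    P=depth(c,win)
    t=P[P[:,2]>.17]; print(nm,"max z",P[:,2].max(),len(t),"tablet top rect",rect(t))
    t=P[P[:,2]>.06]; print("tablet all",rect(t))
    d=P[(P[:,2]>.034)&(P[:,2]<.05)]; print("dock",rect(d),np.median(d[:,2]))
or_=(H>5)&(H<20)&(S>150)&(uu>360)&(uu<450)&(vv>240)&(vv<290); v,u=np.nonzero(or_)
print("orange px",len(u)); p=plane(c,np.c_[u,v],.192); print(rect(p))
for n,w in {"gadget":(230,268,280,318),"pen":(308,334,270,336)}.items():
    m=(uu>w[0])&(uu<w[1])&(vv>w[2])&(vv<w[3])&(V>120); P=depth(c,m); print(n,rect(P),P[:,2].max())
E
python3 - <<'E'
import cv2
a=cv2.imread("pics/top0.png")[230:310,340:460]
b=cv2.imread("pics/scene0.png")[130:230,310:420]
cv2.imwrite("pics/z1.png",cv2.hconcat([cv2.resize(a,(400,400)),cv2.resize(b,(400,400))]))
E
```

```text
box z [0.07919493 0.08088424 0.08434522 0.08806471 0.08944485] [586.1   0.8 127.9 227.7   7.4]
lid rays [585.9   0.8 126.  225.6   7.1]
orange max z 0.19515701319560264 350 tablet top rect [ 413.9 -286.   116.5   11.6   77.3]
tablet all [ 413.8 -285.7  117.    11.9   77.2]
dock [ 413.8 -286.8  151.    65.2   77.8] 0.04077538512025236
grey max z 0.196587277542142 366 tablet top rect [402.4 287.9  11.6 119.6  12.1]
tablet all [402.3 287.5  11.9 120.4  12. ]
dock [402.4 288.1  65.3 153.5  12.4] 0.041380560436863556
orange px 375
[ 409.3 -269.8  149.1   25.3   78.6]
gadget [344.   78.2  65.8  67.8  16.2] 0.022632870404050598
pen [329.  -98.2  12.8 137.   74.7] 0.02093672488019438
```

View pics/z1.png

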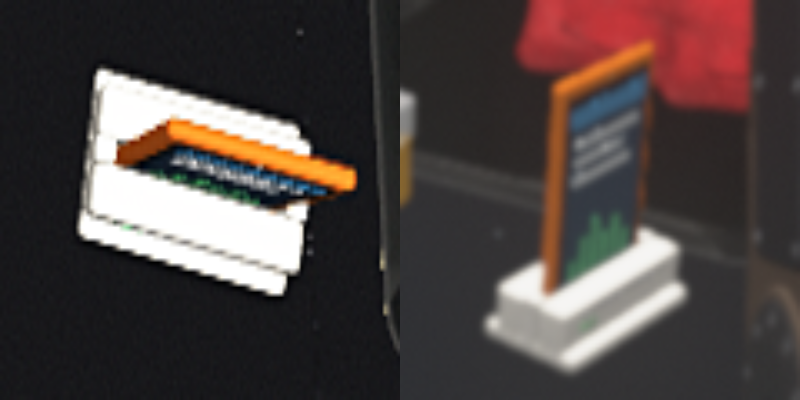

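Measurements agree with the given sizes: box (0.586, 0.001) with yaw 7.4° and orange tablet (0.414, -0.286) with yaw -12.7°. The tool stays vertical, so I'll grip across the thickness near the top and stand the tablet in front of the box. Then I'll tip it back with the opened fingers.

Request:
step_arm:
  commands:
    - [[0,0,-5],-5]
    - [[0,0,-10],-9]
    - [[0,0,-10],-10]
    - [[0,0,-5],-10]
    - [[0,0,0],-10]
    - [[0,0,0],-10]
    - [[0,0,0],-5]
    - [[0,0,0],0]
  gripper: 0

```text
time_s: 1.1
tcp_pos: [0.2102, -0.6412, 0.2561]
eef_rot: [180.0, 0.0, -102.9]
contact_force: [0.2, 0.1, 0.3]
gripper_width: 0.0879
```

```bash
cat >> h.py <<'E'
from scipy.spatial.transform import Rotation as Rn
def go(target,yaw):
    from plant import r
    s=r.get_state(); R=Rn.from_euler('xyz',s['eef_rot'],degrees=True).as_matrix()
    print("t",round(s['time_s'],2),"tcp",np.round(s['tcp_pos'],4),"rpy",np.round(s['eef_rot'],2),"F",np.round(s['contact_force'],1),"w",round(s['gripper_width'],4),"j",np.round(s['joints'],1))
    print("tool shift mm",np.round(R.T@(np.array(target)-s['tcp_pos'])*1000,1),"twist",round(-(yaw-s['eef_rot'][2]),2))
E
python3 -c "
from h import *
go([.414,-.286,.257],-102.7)"
```

```text
t 1.1 tcp [ 0.2102 -0.6412  0.2561] rpy [ 1.7997e+02  4.0000e-02 -1.0289e+02] F [0.2 0.1 0.3] w 0.0879 j [-55.3  19.7   3.3  -0.  -73.6  42.5]
tool shift mm [-391.7 -119.4   -0.7] twist -0.19
```

Request:
step_arm:
  commands:
    - [[-15,-5,0],0]
    - [[-30,-9,0],0]
    - [[-45,-14,0],0]
    - [[-45,-14,0],0]
    - [[-45,-14,0],0]
    - [[-45,-14,0],0]
    - [[-45,-14,0],0]
    - [[-45,-14,0],0]
    - [[-42,-12,0],0]
    - [[-25,-7,0],0]
    - [[-10,-2.5,0],0]
    - [[0,0,0],0]
    - [[0,0,0],0]

```text
time_s: 2.72
tcp_pos: [0.4136, -0.2862, 0.2565]
eef_rot: [180.0, -0.0, -102.9]
contact_force: [0.7, 0.8, 0.2]
gripper_width: 0.0878
```

```bash
python3 -c "
from h import *
from plant import r,imaging
s=r.get_state(); T0=np.eye(4); T0[:3,:3]=Rn.from_euler('xyz',s['eef_rot'],degrees=True).as_matrix(); T0[:3,3]=s['tcp_pos']
c=imaging.capture('wrist'); cv2.imwrite('pics/w1.png',c['img'][:,:,::-1])
T=T0@c['T_tool_cam']; print(np.round(c['T_tool_cam'],3).tolist())
P=depth(c,c['z_map']>0,T); t=P[(P[:,2]>.183)&(P[:,2]<.2)]; print(len(t))
if len(t): print(rect(t),np.median(t[:,2]))
go([.414,-.286,.153],-102.7)"
```

```text
[[-0.001, -0.969, -0.248, 0.067], [1.0, -0.001, -0.0, -0.0], [-0.0, -0.248, 0.969, -0.159], [0.0, 0.0, 0.0, 1.0]]
2269
[ 411.8 -301.6   95.4   10.4   77.6] 0.19165785734068366
t 2.77 tcp [ 0.4135 -0.2864  0.2565] rpy [ 179.99   -0.   -102.92] F [0.1 0.6 0.6] w 0.0879 j [-12.3   3.  -17.8   0.  -69.2  -0.6]
tool shift mm [ -0.5  -0.4 103.5] twist -0.22
```

View pics/w1.png

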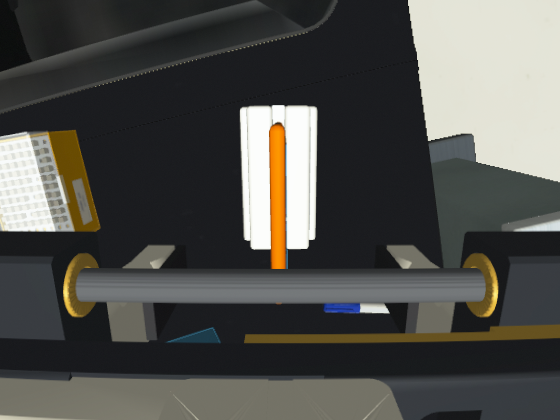

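The tablet's top edge (column 278) sits centred between the open fingers and parallel to them; the wrist view agrees with the top view within 2 mm. Next: descend and grip.

Request:
step_arm:
  commands:
    - [[0,1,8],0]
    - [[0,0,20],0]
    - [[0,0,25],0]
    - [[0,0,25],0]
    - [[0,0,16],0]
    - [[0,0,9],0]
    - [[0,0,0],0]
    - [[0,0,0],0]

```text
time_s: 3.78
tcp_pos: [0.4133, -0.2858, 0.1541]
eef_rot: [-179.9, -0.0, -102.9]
contact_force: [-0.1, 0.2, 0.6]
gripper_width: 0.0878
```

Request:
step_arm:
  commands:
    - [[0,0,0],0]
    - [[0,0,0],0]
    - [[0,0,0],0]
    - [[0,0,0],0]
    - [[0,0,0],0]
    - [[0,0,0],0]
    - [[0,0,0],0]
    - [[0,0,0],0]
  gripper: 1
  grip_force: 25

```text
time_s: 4.78
tcp_pos: [0.413, -0.2856, 0.1535]
eef_rot: [180.0, -0.0, -102.8]
contact_force: [-0.6, 1.2, 0.4]
gripper_width: 0.013
```

Request:
step_arm:
  commands:
    - [[0,0,0],0]
    - [[0,0,0],0]
    - [[0,0,0],0]

```text
time_s: 5.15
tcp_pos: [0.4135, -0.2856, 0.1536]
eef_rot: [-179.9, 0.0, -102.8]
contact_force: [3.3, -0.9, -2.5]
gripper_width: 0.01
```

Request:
step_arm:
  commands:
    - [[0,0,-3],0]
    - [[0,0,-6],0]
    - [[0,0,-10],0]
    - [[0,0,-10],0]
    - [[0,0,-10],0]
    - [[0,0,-10],0]
    - [[0,0,-10],0]
    - [[0,0,-10],0]
    - [[0,0,-6],0]
    - [[0,0,-3],0]
    - [[0,0,0],0]

```text
time_s: 6.52
tcp_pos: [0.4129, -0.2855, 0.2316]
eef_rot: [180.0, 0.0, -102.9]
contact_force: [1.2, -0.5, -2.8]
gripper_width: 0.0099
```

```bash
python3 -c "
from h import *
from plant import r,imaging
c=imaging.capture('scene'); cv2.imwrite('pics/s2.png',c['img'][:,:,::-1])
c=imaging.capture('wrist'); cv2.imwrite('pics/w2.png',c['img'][:,:,::-1])
go([.496,-.011,.235],-82.6)"
```

```text
t 6.62 tcp [ 0.4128 -0.2855  0.2312] rpy [ 1.7996e+02  1.0000e-02 -1.0285e+02] F [-0.1  0.4 -3.1] w 0.0098 j [-12.2   3.9 -20.2  -0.  -65.9  -0.6]
tool shift mm [-286.1  -20.1   -3.8] twist -20.25
```

View pics/s2.png

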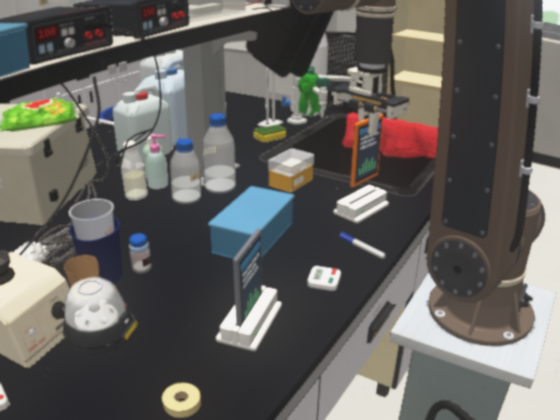

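View pics/w2.png

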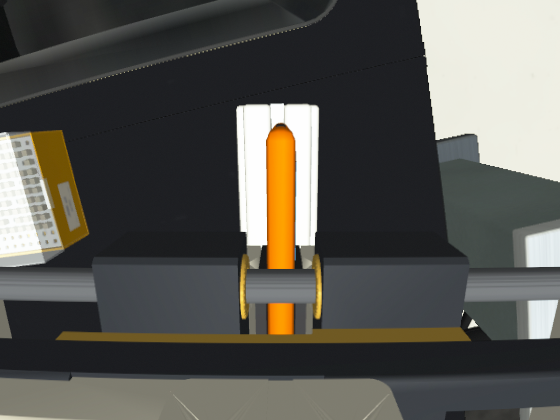

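Tablet is lifted clear (foot about 90 mm up) and vertical. Now turn it to the box's yaw, then carry it.

Request:
step_arm:
  commands:
    - [[0,0,-2],-2]
    - [[0,0,-3],-4]
    - [[0,0,-3],-5]
    - [[0,0,-2],-5]
    - [[0,0,0],-3]
    - [[0,0,0],-1.2]
    - [[0,0,0],0]

```text
time_s: 7.5
tcp_pos: [0.4129, -0.2855, 0.2415]
eef_rot: [180.0, 0.0, -82.7]
contact_force: [0.4, 0.0, -2.9]
gripper_width: 0.0096
```

```bash
python3 -c "
from h import *
go([.488,-.011,.24],-82.6)"
```

```text
t 7.5 tcp [ 0.4129 -0.2855  0.2415] rpy [ 1.7999e+02  1.0000e-02 -8.2650e+01] F [ 0.4  0.  -2.9] w 0.0096 j [-12.2   3.5 -19.3  -0.  -67.2  19.6]
tool shift mm [-262.7 -109.6    1.5] twist -0.05
```

Request:
step_arm:
  commands:
    - [[-6,-2.5,0],0]
    - [[-12,-5,0],0]
    - [[-18,-7.5,0],0]
    - [[-24,-10,0],0]
    - [[-25,-10.5,0],0]
    - [[-25,-10.5,0],0]
    - [[-25,-10.5,0],0]
    - [[-25,-10.5,0],0]
    - [[-25,-10.5,0],0]
    - [[-24,-10,0],0]
    - [[-22,-9,0],0]
    - [[-16,-7,0],0]
    - [[-10,-4,0],0]
    - [[-5,-2,0],0]
    - [[0,0,0],0]
    - [[0,0,0],0]

```text
time_s: 9.5
tcp_pos: [0.4879, -0.0122, 0.2415]
eef_rot: [180.0, -0.0, -82.7]
contact_force: [-0.8, -0.1, -2.3]
gripper_width: 0.01
```

```bash
python3 -c "
from h import *
from plant import r,imaging
s=r.get_state(); T0=np.eye(4); T0[:3,:3]=Rn.from_euler('xyz',s['eef_rot'],degrees=True).as_matrix(); T0[:3,3]=s['tcp_pos']
c=imaging.capture('wrist'); cv2.imwrite('pics/w3.png',c['img'][:,:,::-1])
P=depth(c,c['z_map']>0,T0@c['T_tool_cam'])
B=Rn.from_euler('z',7.3,degrees=True).as_matrix(); b0=np.array([.586,.001,0])
L=(P-b0)@B
hh=L[(L[:,2]>.078)&(L[:,2]<.092)&(abs(L[:,0])<.09)]; print('lid local x pct',np.percentile(hh[:,0],[0,1,50,99]),len(hh))
# near edge direction
e=[(y,np.percentile(hh[abs(hh[:,1]-y)<.004][:,0],1)) for y in np.arange(-.1,.1,.01) if (abs(hh[:,1]-y)<.004).sum()>20]; print(np.round(e,4).tolist())
tt=L[(L[:,2]>.27)&(L[:,2]<.29)&(abs(L[:,0]+.095)<.02)]; print('tablet top local',rect(tt) if len(tt) else 0,np.median(tt[:,2]))
print('tcp local',(s['tcp_pos']-b0)@B)
c=imaging.capture('top'); cv2.imwrite('pics/t3.png',c['img'][:,:,::-1])
go([.4955,-.0106,.15],-82.7)"
```

```text
lid local x pct [-0.06374905 -0.06278441 -0.00094299  0.06213193] 25400
[[-0.1, -0.0625], [-0.09, -0.0629], [-0.08, -0.0628], [-0.07, -0.0627], [-0.06, -0.0631], [-0.05, -0.0629], [-0.04, -0.0628], [-0.03, -0.0625], [-0.02, -0.0631], [-0.01, -0.0628], [-0.0, -0.0626], [0.01, -0.0631], [0.02, -0.0629], [0.03, -0.0626], [0.04, 0.0471]]
tablet top local [-100.8  -24.1   79.3   23.1   82. ] 0.2797710239401912
tcp local [-0.0990043  -0.00058224  0.2415248 ]
t 9.6 tcp [ 0.4879 -0.0122  0.2416] rpy [180.    -0.   -82.69] F [-0.1  1.  -3. ] w 0.0097 j [ 21.7   2.1 -20.8   0.  -67.1 -14.4]
tool shift mm [-0.6 -7.7 91.6] twist 0.01
```

View pics/w3.png

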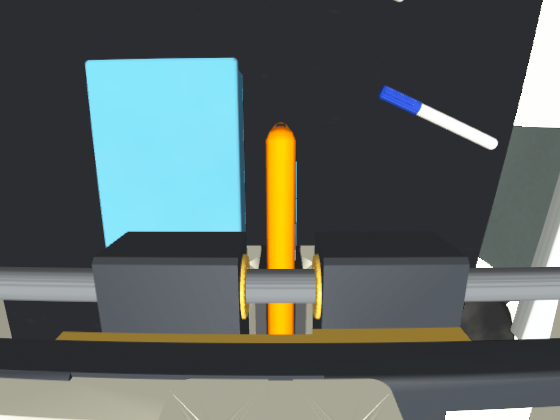

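View pics/t3.png

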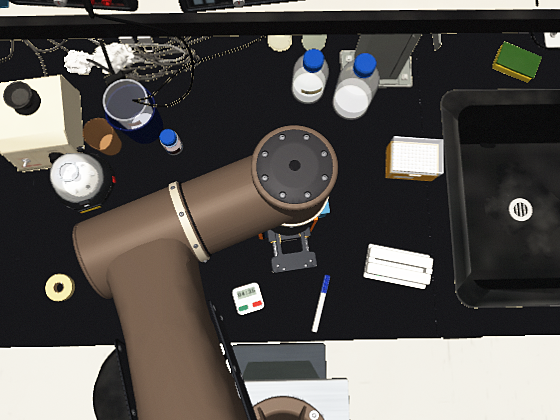

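The box is square with the tablet in the wrist view: its edge at column 245 runs parallel to the orange edge at column 280. Gap to the rim is about 30 mm, so I'll move 8 mm closer and lower.

Request:
step_arm:
  commands:
    - [[0,-3,6],0]
    - [[0,-3,14],0]
    - [[0,-2,18],0]
    - [[0,0,20],0]
    - [[0,0,18],0]
    - [[0,0,10],0]
    - [[0,0,5],0]
    - [[0,0,3],0]
    - [[0,0,2],0]
    - [[0,0,0],0]
    - [[0,0,0],0]

```text
time_s: 10.98
tcp_pos: [0.4962, -0.0106, 0.1459]
eef_rot: [-180.0, 0.0, -82.6]
contact_force: [-0.8, -0.1, -3.2]
gripper_width: 0.0097
```

Request:
step_arm:
  commands:
    - [[0,0,1],0]
    - [[0,0,1],0]
    - [[0,0,1],0]
    - [[0,0,0],0]
    - [[0,0,0],0]

```text
time_s: 11.6
tcp_pos: [0.496, -0.0107, 0.1426]
eef_rot: [180.0, -0.0, -82.6]
contact_force: [-0.9, -0.4, -2.6]
gripper_width: 0.0101
```

Request:
step_arm:
  commands:
    - [[0,0,0.7],0]
    - [[0,0,0],0]
    - [[0,0,0.5],0]
    - [[0,0,0],0]
    - [[0,0,0],0]

```text
time_s: 12.22
tcp_pos: [0.4961, -0.0106, 0.1416]
eef_rot: [-180.0, -0.0, -82.6]
contact_force: [-0.3, 1.0, 0.0]
gripper_width: 0.0101
```

Weight has gone from the wrist (−2.9 → 0 N), so the foot is on the worktop. I'll open the jaws partway and check that the tablet stands.

Request:
step_arm:
  commands:
    - [[0,0,0],0]
    - [[0,0,0],0]
    - [[0,0,0],0]
    - [[0,0,0],0]
    - [[0,0,0],0]
    - [[0,0,0],0]
  gripper: 0.6

```text
time_s: 12.98
tcp_pos: [0.496, -0.0107, 0.1414]
eef_rot: [-180.0, 0.0, -82.6]
contact_force: [0.6, 0.3, -0.3]
gripper_width: 0.0349
```

```bash
cat > look.py <<'E'
import sys
from h import *
from plant import r,imaging
n=sys.argv[1]
s=r.get_state(); T0=np.eye(4); T0[:3,:3]=Rn.from_euler('xyz',s['eef_rot'],degrees=True).as_matrix(); T0[:3,3]=s['tcp_pos']
c=imaging.capture('wrist'); w=c['img'].copy()
P=depth(c,c['z_map']>0,T0@c['T_tool_cam'])
hsv=cv2.cvtColor(c['img'],cv2.COLOR_RGB2HSV).astype(int); m=(hsv[...,0]>5)&(hsv[...,0]<20)&(hsv[...,1]>180); m[330:]=False
B=Rn.from_euler('z',7.3,degrees=True).as_matrix(); b0=np.array([.586,.001,0])
t=(depth(c,m,T0@c['T_tool_cam'])-b0)@B; print("orange local: z",np.round(np.percentile(t[:,2],[1,50,99]),4),"x",np.round(np.percentile(t[:,0],[1,50,99]),4)) if len(t) else 0
L=(P-b0)@B; hh=L[(L[:,2]>.08)&(L[:,2]<.09)&(abs(L[:,0])<.09)]; print('lid near x',np.percentile(hh[:,0],1) if len(hh) else None)
print('tcp local',(s['tcp_pos']-b0)@B,'w',s['gripper_width'],'t',s['time_s'],'F',s['contact_force'])
c2=imaging.capture('scene')
i=cv2.hconcat([w,c2['img']]); cv2.imwrite(f'pics/{n}.png',cv2.resize(i,(800,300))[:,:,::-1])
z=c2['img'][100:290,180:420]; cv2.imwrite(f'pics/{n}z.png',cv2.resize(z,(720,570),interpolation=cv2.INTER_CUBIC)[:,:,::-1])
E
python3 look.py a4
```

```text
orange local: z [-0.0004  0.1773  0.1792] x [-0.0954 -0.0891 -0.0781]
lid near x -0.06279762687273377
tcp local [-9.07588867e-02 -1.32023575e-04  1.41376326e-01] w 0.03489283122985923 t 12.975 F [ 0.55267862  0.30485109 -0.29225552]
```

View pics/a4.png

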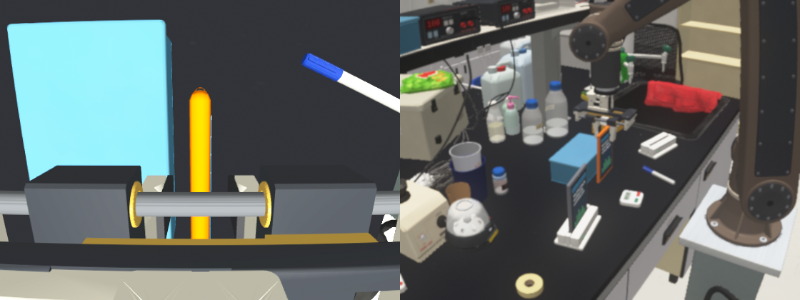

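The tablet stands upright between the opened fingers (wrist view, column 200 of the half-size picture). Now tip it toward the box slowly.

Request:
step_arm:
  commands:
    - [[0,-2,0],0]
    - [[0,-2,0],0]
    - [[0,-2,0],0]
    - [[0,-2,0],0]
    - [[0,-2,0],0]
    - [[0,-2,0],0]
    - [[0,-2,0],0]
    - [[0,-2,0],0]
    - [[0,-2,0],0]
    - [[0,-2,0],0]
    - [[0,-2,0],0]
    - [[0,-2,0],0]
    - [[0,0,0],0]

```text
time_s: 14.7
tcp_pos: [0.52, -0.0076, 0.1414]
eef_rot: [-180.0, -0.0, -82.6]
contact_force: [1.5, 0.2, 0.6]
gripper_width: 0.0349
```

```bash
python3 look.py a5
```

```text
orange local: z [0.0195 0.1705 0.1769] x [-0.0913 -0.0606 -0.0491]
lid near x -0.06351539910493191
tcp local [-6.65453645e-02 -9.77082921e-05  1.41358746e-01] w 0.03485918894685121 t 14.7 F [1.45272071 0.19532805 0.62235243]
```

View pics/a5.png

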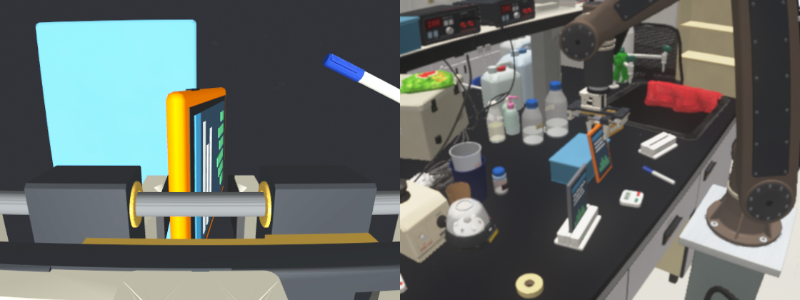

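The tablet leans on the rear finger with its foot in place and the screen showing. Continue until it rests on the rim.

Request:
step_arm:
  commands:
    - [[0,-2,0],0]
    - [[0,-2,0],0]
    - [[0,-2,0],0]
    - [[0,-2,0],0]
    - [[0,-2,0],0]
    - [[0,-2,0],0]
    - [[0,-2,0],0]
    - [[0,-2,0],0]
    - [[0,0,0],0]
    - [[0,0,0],0]

```text
time_s: 16.05
tcp_pos: [0.5356, -0.0056, 0.1413]
eef_rot: [180.0, 0.0, -82.7]
contact_force: [-0.1, -0.9, -0.5]
gripper_width: 0.0351
```

```bash
python3 look.py a6
```

```text
orange local: z [0.0196 0.1686 0.1751] x [-0.0903 -0.0522 -0.0418]
lid near x -0.06305139696601139
tcp local [-5.08412012e-02 -1.21638920e-04  1.41337873e-01] w 0.03506943620551887 t 16.05 F [-0.08175563 -0.86521115 -0.52779511]
```

View pics/a6.png

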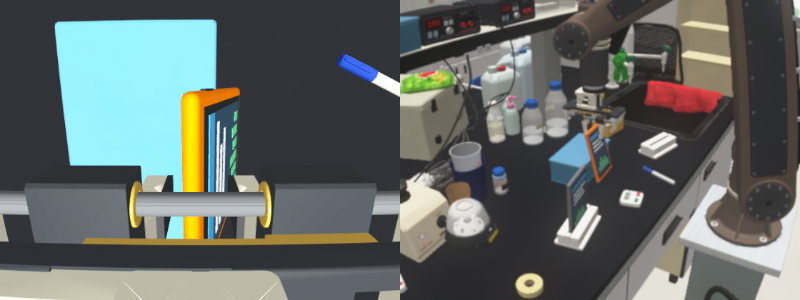

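The tablet's top (x −42 mm in the box frame) has left the rear finger (−33 mm), so it rests on the rim at about 14°. Next: open fully and rise.

Request:
step_arm:
  commands:
    - [[0,0,0],0]
    - [[0,0,0],0]
    - [[0,0,0],0]
    - [[0,0,0],0]
    - [[0,0,0],0]
    - [[0,0,0],0]
    - [[0,0,0],0]
    - [[0,0,0],0]
  gripper: 0

```text
time_s: 17.15
tcp_pos: [0.5356, -0.0056, 0.1413]
eef_rot: [180.0, -0.0, -82.6]
contact_force: [-0.5, -0.1, -0.0]
gripper_width: 0.0877
```

Request:
step_arm:
  commands:
    - [[0,0,-3],0]
    - [[0,0,-8],0]
    - [[0,0,-15],0]
    - [[0,0,-20],0]
    - [[0,0,-20],0]
    - [[0,0,-20],0]
    - [[0,0,-12],0]
    - [[0,0,-5],0]
    - [[0,0,0],0]
    - [[0,0,0],0]

```text
time_s: 18.4
tcp_pos: [0.5353, -0.0056, 0.2437]
eef_rot: [179.9, -0.0, -82.7]
contact_force: [1.2, -0.5, -0.0]
gripper_width: 0.0875
```

```bash
python3 look.py a7; python3 - <<'E'
from h import *
from plant import imaging,r
B=Rn.from_euler('z',7.3,degrees=True).as_matrix(); b0=np.array([.586,.001,0])
s=r.get_state(); T0=np.eye(4); T0[:3,:3]=Rn.from_euler('xyz',s['eef_rot'],degrees=True).as_matrix(); T0[:3,3]=s['tcp_pos']
c=imaging.capture('wrist'); T=T0@c['T_tool_cam']
L=(depth(c,c['z_map']>0,T)-b0)@B
lid=L[(L[:,2]>.08)&(L[:,2]<.09)&(abs(L[:,0])<.09)]; print('lid',rect(lid))
f=L[(L[:,2]>.015)&(L[:,2]<.165)&(L[:,0]>-.12)&(L[:,0]<-.03)&(abs(L[:,1])<.06)]
f=f[(f[:,0]< -.067+(f[:,2]-.085)*.25+.004)]
m=f.mean(0); n=np.linalg.svd(f-m,full_matrices=False)[2][2]; n*=-np.sign(n[0]); print('screen pts',len(f),'normal',n,'lean',np.degrees(np.arcsin(n[2])),'yaw err',np.degrees(np.arctan2(n[1],-n[0])))
hsv=cv2.cvtColor(c['img'],cv2.COLOR_RGB2HSV).astype(int); mm=(hsv[...,0]>5)&(hsv[...,0]<20)&(hsv[...,1]>180); mm[330:]=False
t=(depth(c,mm,T)-b0)@B; t=t[t[:,2]>.165]; print('top edge',rect(t),t[:,1].min(),t[:,1].max())
E
```

```text
orange local: z [0.0139 0.1677 0.175 ] x [-0.0923 -0.0524 -0.0419]
lid near x -0.06371352466799496
tcp local [-5.11459323e-02 -9.67514866e-05  2.43660173e-01] w 0.08747064706227897 t 18.4 F [ 1.19139943 -0.49174261 -0.02257451]
lid [ -5.6  -2.7 141.1 228.2   0. ]
screen pts 4397 normal [-0.9679998  -0.00223104  0.25094103] lean 14.53320451704712 yaw err -0.13205457221988154
top edge [-47.1 -14.8  96.8  11.2  89.7] -0.06321677538753546 0.03363812134563078
```

View pics/a7.png

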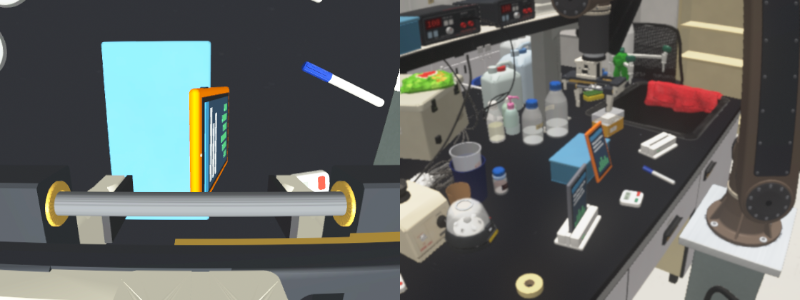

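View pics/a7z.png

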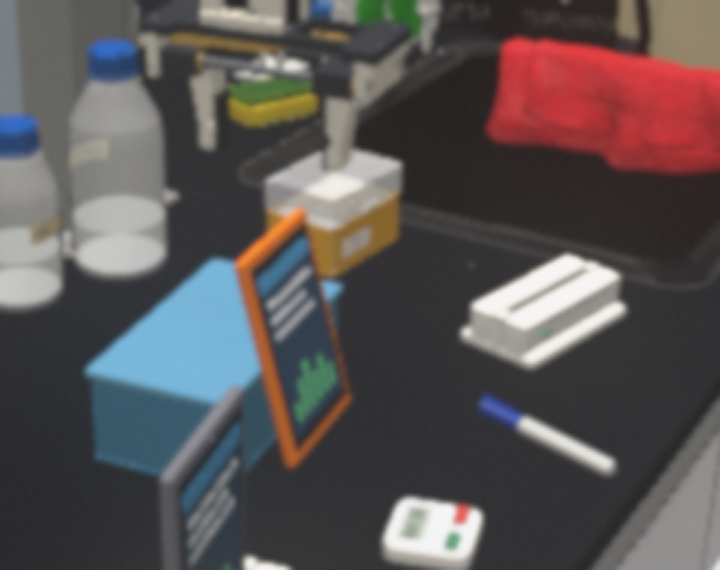

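```bash
python3 -c "
from plant import close_job
print(close_job())"
```

```text
the job is handed in; nothing more can be done
None
```

The orange tablet is propped up in front of the blue box with its screen facing out, and I've handed the job in. I lifted it out of its dock, turned it square to the box, and stood it about 22 mm in front of the near rim. Then I tipped it back with the half-open fingers until it rested on the rim, and moved the arm clear.

Final checks at 18.4 s, before hand-in:
- **Lean and position:** it leans back 14.5°, is within 0.2° of square, and sits about 3 mm off the box's middle.
- **Robot clear:** the gripper is open and about 70 mm above the tablet, with wrist force near zero.
- **Box:** its near rim still measured at −63 to −64 mm, so it hasn't moved visibly. One rectangle fit of the lid came out 141 mm deep instead of 128 mm, probably because it picked up points from the tablet.
- **Grey tablet:** it's still in its dock and was never approached; I only checked this in the picture.
- **Not measured:** I couldn't read the contact force between tablet and box, but the tablet is resting on the rim.

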